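# Pump the vacuum work holder until its indicator pin is out

## Robot

A 6-joint arm with a two-finger parallel gripper is mounted at the origin on the work surface; the furniture and walls round the work are solid. World frame = base frame: x ahead of the robot, y to its left, z up, the work surface at z = 0. Lengths are in mm, angles in degrees, forces in N, time in s.
With the tool pointing down it reaches from about 300 to 850 mm from the base axis. Payload 4.2 kg.
Tool frame: the origin (TCP) lies on the centre line of the jaws, within the pads' length; the fingertips stand 14 mm ahead of it and the grasp point (between the pads) lies 5 mm behind it (env.finger_overhang is the z of the fingertips in the tool frame, in mm); z points along the fingers, y is the line along which they close (so a half turn about z gives the same grasp; the last joint's range is limited). The gripper opens to 91 mm and grips with 3 to 60 N. Pads are 32 mm wide; open, the fingers measure 118 mm over their backs; the gripper's body (76 mm by 178 mm) begins 60 mm behind the grasp point.
Start: joints at [73.396, 18.312, 89.639, -0, 72.044, -1.146], TCP at [153.261, 554.214, 227.976] pointing down, gripper open.
Joint ranges: [-177.97, 177.97], [-48.28, 115.42], [12.27, 149.76], [-77.06, 257.06], [2.81, 150.46], [-146.56, 146.56]. Speed limits (degrees/s): [147.25, 147.25, 180, 180, 180, 180].

## Interface

Orientations are given as [roll, pitch, yaw] about the fixed x, y, z axes, in that order (R = Rz(yaw) Ry(pitch) Rx(roll)).
In Python, from workcell import sensors, viewer, env gives the robot as it stands. The module is installed in compiled form; this text tells all that it offers.
- The arm moves only by the tool step_arm, never from a script. Its argument "plan" is one flat list of numbers, 6 for each row, row after row: the shift along the tool's x, y, z in cm, then the turn, a rotation vector about the tool's x, y, z in rad. In form: [x, y, z, wx, wy, wz, x, y, z, wx, wy, wz, ...]. A call has 1 to 5 rows; each row shifts and turns the commanded pose from where the row before left it, along the tool's axes as they then stand; what a row does not reach is not made up. A row lasts 1/12 s, in which the tool goes at most 41.7 mm and 7.16 degrees, less where a joint would pass 70% of its speed; a pose out of reach is approached as far as the arm can. A call is refused whole if a number of a shift passes 4.17 or a number of a turn 0.125, either way. A call with a gripper value outside its range is refused whole. "hand" is the finger opening in cm, from 0 to 9.12, set as the call begins (left out, the last holds). The fingers move at their own pace and stop on an object; "newtons" is the grip in N (left out, the last holds). Time passes only in rows, so rows that do not move let the fingers close. It gives the time, the measured TCP pose, the force, the opening and the grip force at its end, in the units of the state.
- sensors.state(): the state, without advancing time (a new reading comes with each control period).
- viewer.grab_frame(name): name is "side" or "top"; returns a dict with "img" (420x560x3 uint8, red, green, blue), "fx", "fy", "cx", "cy" (pixels), "position" and "attitude" of the camera in the world. Camera axes: x right, y down, z forward; pixel columns grow to the right and rows downward; lengths in mm; the calibration is good to about 2 mm. A picture is of the moment at which its call begins. There is no depth.
- env.job_done(): hands the job in; it is judged then, once.
Trained networks look in a picture, given as the dict that the camera call returned (one of the last four; its "shot" number tells which), for a name from the list of things; names that differ only in an ending like _2 or _b are one class to them, and where a whole thing is asked for, a point or a joint stands for the part that bears it (a point fixed in the world has none). Each returns a list of dicts, best first, with "score" (0 to 1); they miss things now and then, are a little off and sometimes report something else, mostly with a low value. They report only what shows in the picture. A call takes as long as a camera call.
- viewer.boxes_of(name, picture): "location" ([column, row] in pixels, amid what is visible of it).
- viewer.pinpoint(name, picture): "location" ([column, row] in pixels: a listed point, or the origin of a listed thing).
The state is a dict: "time_s": time; "qpos": joint angles; "qvel": joint speeds; "effort": joint torques, N m; "ee_pos": TCP position; "ee_rot": TCP orientation; "force": force on the tool from outside, world axes, zero at the start; "torque": the same for the moment, N m; "gripper_width": finger opening in mm; "gripper_force": force on a finger pad.
Only numpy, scipy, OpenCV 4.12 (cv2) and the standard library are available. Lean on these libraries where they do the work, as an engineer would, in place of code of your own. Each camera call takes 0.05 s, during which the arm holds its last target. There are 200 camera calls.

## Task

Pump up the vacuum work holder: press its wide black palm pad right down with the fingertips and let it rise fully again, over and over, until the steel indicator pin beside it stands fully out. Do not touch the pin, do not press the small release button on the other side, and leave the things around it where they are.

Things in the scene. Friction and masses are not known exactly. Their poses are not given: they have to be found in the camera images.
- holder: Vacuum work holder, fixed to the table: black rubber foot 132 mm across, grey metal barrel 56 mm across, black palm pad on top. Origin on the table under the pad's axis, z up. Its +y wing (45 mm high, out to 90 mm) carries the pin, its -y wing (36 mm high, out to 89 mm) the release button. To its -x a wooden work board, 130 mm wide, 75 to 158 mm from the axis, at most 30 mm high (an eraser on it).
- pad_top (a point): Centre of the top of the palm pad: a round black dome 80 mm across (nearly flat in the middle 46 mm), its top 92 mm above the table when it is up. It moves with the pad. Its z axis points up.
- plunger (a joint): How far the pad is pressed down, in m: 0 up, 0.010 right down. A spring resists with 7 N at the top and 10 N at the bottom, and lifts the pad when it is let go.
- pin_tip (a point): Top of the indicator pin, a plain steel pin 10 mm across. About 71 to 84 mm above the table at the start, 101 mm when fully out.
- pin_mouth (a point): Centre of the rim of the round socket (29 mm across) from which the pin rises, 68 mm above the table, 75 mm from the pad's axis; fixed to the holder.
- pin (a joint): Pin's rise in m: 0 sunk (3 mm showing), 0.030 fully out (33 mm showing); starts at 0 to 0.013. It steps up about 6 mm each time the pad rises fully after a full press (the first step may differ), so 3 to 5 strokes. Presses under about 7 mm, or holding the pad down, do nothing. It stays where it is left; further strokes do no harm.
- release_top (a point): Top of the release button, a small round steel button 18 mm across, 72 mm from the pad's axis on the side opposite the pin, 44 mm above the table.
- release (a joint): How far the release button is pressed, in m (0 to 0.004). Leave it alone.
- blue_lid_pot: Small blue paint pot with a lid, 51 mm across, 38 mm high, loose, beside the pin wing. Origin under its centre.
- glue_stick: Glue stick 23 x 90 x 23 mm lying loose beside the release wing. Origin under its centre.

How it is judged:
By the outcome, as a careful person would: the job done as asked, in the order asked, and still so for the second after the job is handed in, with the robot touching nothing.
It also fails if it takes over 45 s, if anything falls off the work surface, if the arm or the gripper's body presses on something with over 40 N, if the wrist force passes 120 N, or if a joint passes its speed limit or range.

## Working session

There is one attempt and no reset: what is moved stays moved. The work goes in short steps, Python scripts to look and compute and a tool call to move; the robot and the scene stay as the last step left them, time stands still between calls to the robot, and variables do not carry over. Pictures are saved under pics/ and viewed, at most 10 in all, crops included, and the job is handed in when it is done.

Besides the shell and the picture viewer there is one more tool, called after "Call:" as name(argument=value, ...), one argument or row to a line, values as JSON. step_arm: Moves the arm, as the interface text tells. Its arguments: {"type":"object","properties":{"plan":{"type":"array","items":{"type":"number"}},"hand":{"type":"number"},"newtons":{"type":"number"}},"required":["plan"]}

```bash
mkdir -p pics; cat > h.py <<'E'
import numpy as np,cv2
from scipy.spatial.transform import Rotation as R
from workcell import sensors,viewer,env
def rot(a):
    a=np.array(a,float)
    if a.shape==(3,3): return a
    return R.from_euler('xyz',a,degrees=True).as_matrix() if a.size==3 else R.from_quat(a).as_matrix()
def ray(f,p):
    d=rot(f['attitude'])@np.array([(p[0]-f['cx'])/f['fx'],(p[1]-f['cy'])/f['fy'],1]);return np.array(f['position'],float),d/np.linalg.norm(d)
def atz(f,p,z):
    o,d=ray(f,p);return o+d*(z-o[2])/d[2]
def tri(a,p,b,q):
    o,d=ray(a,p);u,e=ray(b,q);s=np.linalg.lstsq(np.c_[d,-e],u-o,rcond=None)[0]
    A,B=o+d*s[0],u+e*s[1];return (A+B)/2,np.linalg.norm(A-B)
def save(n,f): cv2.imwrite('pics/'+n+'.png',f['img'][...,::-1])
E
python3 - <<'E'
from h import *
np.set_printoptions(precision=1,suppress=True)
F={n:viewer.grab_frame(n) for n in('side','top')}
for n,f in F.items(): save(n+'0',f);print(n,f['position'],f['attitude'],f['fx'])
for t,z in dict(pad_top=92,pin_tip=78,pin_mouth=68,release_top=44,holder=0,blue_lid_pot=0,glue_stick=0).items():
    P={n:viewer.pinpoint(t,f)[:2] for n,f in F.items()}
    for n in P:
        for r in P[n]: print(t,n,np.array(r['location']),round(r['score'],2),atz(F[n],r['location'],z))
    if P['side'] and P['top']: print('  tri',*tri(F['side'],P['side'][0]['location'],F['top'],P['top'][0]['location']))
s=sensors.state();print(s['ee_pos'],s['ee_rot'],s['gripper_width'],s['time_s'],env.finger_overhang)
E
```

```text
side [ 170.1 -705.5  541.7] [-118.2    1.2  -21.1] 444.52432941399536
top [338.5  55.7 949.1] [-173.5   -0.6  -88.9] 455.4742780721445
pad_top side [294.9 220.7] 0.66 [463.4  17.8  92. ]
pad_top top [291.6 197.6] 0.59 [458.7   9.   92. ]
  tri [458.8   9.   97.5] 1.8419500647656217
pin_tip side [290.3 210.2] 0.41 [480.8  86.7  78. ]
pin_tip top [256.3 185. ] 0.42 [483.9  76.9  78. ]
  tri [480.2  77.6  83.3] 5.743472260897768
pin_mouth side [290.4 214.9] 0.72 [479.7  83.8  68. ]
pin_mouth top [256.7 191.9] 0.75 [471.9  76.1  68. ]
pin_mouth top [291.5 199.1] 0.59 [459.1   7.8  68. ]
  tri [473.6  75.2  73.2] 5.097255543637476
release_top side [298.  263.1] 0.54 [438.2 -57.8  44. ]
release_top side [297.3 262. ] 0.54 [438.3 -54.   44. ]
release_top top [324.2 209.7] 0.42 [442.3 -59.3  44. ]
  tri [440.2 -58.6  44.4] 4.346895603614546
holder side [296.6 262.4] 0.88 [460.2   2.9   0. ]
holder top [289.1 205. ] 0.96 [455.8   9.    0. ]
  tri [459.1   8.   -3.6] 5.8555542191863665
blue_lid_pot side [275.8 230.1] 0.57 [465.2 142.6   0. ]
blue_lid_pot top [229.6 202.7] 0.83 [458.2 134.    0. ]
  tri [459.5 132.9   6.4] 4.383445398387873
glue_stick side [286.9 305.4] 0.58 [ 392.  -114.9    0. ]
glue_stick top [344.6 238.7] 0.73 [ 387.4 -107.8    0. ]
glue_stick top [228.9 201.7] 0.52 [460.3 135.5  -0. ]
  tri [ 390.7 -109.5   -4.5] 6.370972363034435
[153.3 554.2 228. ] [180.   -0.  164.5] 91.30689135640448 0.8 14.0
```

View pics/top0.png

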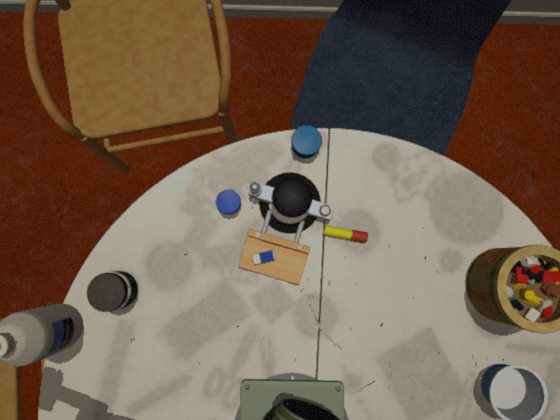

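View pics/side0.png

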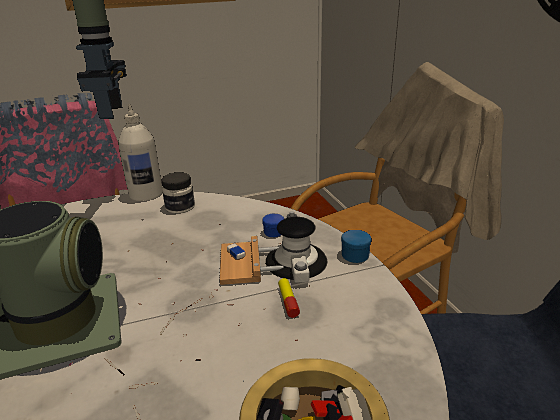

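Both views agree. In the top view the pad is at (292,195), the pin at (256,188) and the release button at (325,211), with the pot at (229,202). The glue stick is at (345,235) and the board at (275,257). A tall bottle at (30,335) stands near the arm's start, so I'll measure it before planning the route.

```bash
python3 - <<'E'
from h import *
np.set_printoptions(precision=1,suppress=True)
F={n:viewer.grab_frame(n) for n in('side','top')}
print('bottle',*tri(F['side'],(131,110),F['top'],(3,346)), atz(F['top'],(65,332),0),atz(F['side'],(143,198),0))
print('jar',*tri(F['side'],(176,178),F['top'],(106,292)))
R0=rot([180,0,164.5]);d=np.array([458,9,150])-[153.3,554.2,228];print(R0.T@d/10)
cv2.imwrite('pics/c.png',np.hstack([cv2.resize(F['side']['img'][190:310,210:350],(560,480),interpolation=2)])[...,::-1])
E
```

```text
bottle [202.7 448.6 240.6] 1.932194097524575 [187.6 459.3   0. ] [190.3 443.5   0. ]
jar [275.6 353.1  81.7] 1.3379918579874015
[-43.9 -44.4   7.8]
```

View pics/c.png

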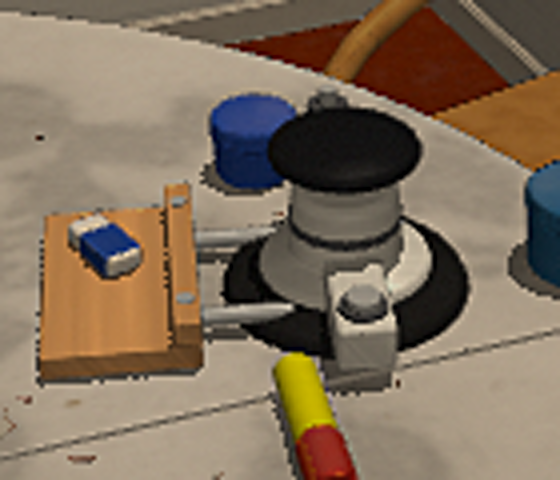

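The close-up shows the pad dome at crop (345,150), the pin just behind it at (328,100), and the release button at (362,300). The bottle's tip is at z≈240 mm, at about (200,449), so I'll rise first with the hand closed.

Call:
step_arm(
  plan=[0,0,-4.1,0,0,0,0,0,-4.1,0,0,0,0,0,-4.1,0,0,0,0,0,0,0,0,0,-2.9,0,0,0,0,0],
  hand=0,
  newtons=10,
)

```text
time_s: 1.32
ee_pos: [178.4, 548.6, 354.4]
ee_rot: [179.6, -0.1, 164.8]
force: [1.2, -0.2, -0.3]
gripper_width: 60.9
gripper_force: 0.0
```

Call:
step_arm(
  plan=[-2.9,-2.9,0,0,0,0,-2.9,-2.9,0,0,0,0,-2.9,-2.9,0,0,0,0,-2.9,-2.9,0,0,0,0,-2.9,-2.9,0,0,0,0],
)

```text
time_s: 1.73
ee_pos: [282.8, 366.3, 350.8]
ee_rot: [180.0, 0.0, 164.6]
force: [1.2, 0.8, -0.8]
gripper_width: 27.4
gripper_force: 0.0
```

Call:
step_arm(
  plan=[-2.9,-2.9,0,0,0,0,-2.9,-2.9,0,0,0,0,-2.9,-2.9,0,0,0,0,-2.9,-2.9,0,0,0,0,-2.9,-2.9,0,0,0,0],
)

```text
time_s: 2.15
ee_pos: [383.8, 187.8, 351.1]
ee_rot: [180.0, 0.0, 164.6]
force: [0.7, 0.2, 1.2]
gripper_width: 0.5
gripper_force: 0.0
```

Call:
step_arm(
  plan=[-2.9,-2.9,0,0,0,0,-2.9,-2.9,0,0,0,0,-2.9,-2.9,0,0,0,0,0,-2.9,0,0,0,0,0,0,0,0,0,0],
)

```text
time_s: 2.57
ee_pos: [436.0, 50.4, 350.6]
ee_rot: [-179.8, -0.0, 164.2]
force: [-0.0, -0.1, 0.2]
gripper_width: 0.6
gripper_force: 0.0
```

Call:
step_arm(
  plan=[-3.2,-2.0,0,0,0,0,0,-1.3,3.6,0,0,0,0,0,4.0,0,0,0,0,0,4.0,0,0,0,0,0,4.0,0,0,0],
)

```text
time_s: 2.98
ee_pos: [458.2, 14.7, 193.6]
ee_rot: [179.9, 0.1, 164.5]
force: [-0.4, -0.0, -0.4]
gripper_width: 0.5
gripper_force: 0.0
```

Call:
step_arm(
  plan=[0,0,4.0,0,0,0,0,0,1,0,0,0,0,0,0,0,0,0],
)

```text
time_s: 3.23
ee_pos: [455.7, 15.0, 141.7]
ee_rot: [-179.9, -0.4, 164.6]
force: [-0.1, 0.2, 0.2]
gripper_width: 0.7
gripper_force: 0.0
```

```bash
python3 - <<'E'
from h import *
np.set_printoptions(precision=1,suppress=True)
F={n:viewer.grab_frame(n) for n in('side','top')}
for t in ('pad_top','pin_tip','pin_mouth','release_top'):
    for n,f in F.items(): print(t,n,[(np.array(r['location']),round(r['score'],2)) for r in viewer.pinpoint(t,f)[:2]])
print(sensors.state()['ee_pos'])
c=[cv2.resize(F['side']['img'][150:290,230:370],(400,400),interpolation=2),cv2.resize(F['top']['img'][130:270,220:360],(400,400),interpolation=2)]
cv2.imwrite('pics/c2.png',np.hstack(c)[...,::-1])
E
```

```text
pad_top side [(array([295. , 223.2]), 0.78)]
pad_top top [(array([293.1, 198.5]), 0.62)]
pin_tip side [(array([288.9, 210.8]), 0.55)]
pin_tip top []
pin_mouth side [(array([288.1, 215. ]), 0.75)]
pin_mouth top []
release_top side [(array([298.1, 262.7]), 0.62)]
release_top top []
[458.8  14.4 145.6]
```

View pics/c2.png

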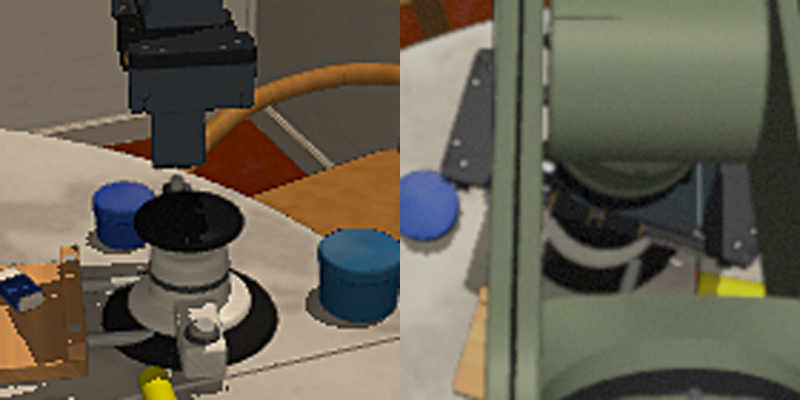

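The side crop shows the closed fingertips at (179,165), just above the pad and slightly left of its centre at (190,200); the pin is behind and clear. I'll shift 5 mm and descend to near contact.

Call:
step_arm(
  plan=[-0.2,-0.5,1.5,0,0,0,0,0,1.5,0,0,0,0,0,0.4,0,0,0,0,0,0,0,0,0],
)

```text
time_s: 4.07
ee_pos: [458.2, 9.0, 110.2]
ee_rot: [-180.0, -0.1, 164.5]
force: [0.1, 0.9, -0.6]
gripper_width: 0.3
gripper_force: 0.0
```

Call:
step_arm(
  plan=[0,0,0.3,0,0,0,0,0,0.3,0,0,0,0,0,0.3,0,0,0,0,0,0,0,0,0],
)

```text
time_s: 4.4
ee_pos: [459.8, 9.0, 102.9]
ee_rot: [180.0, 0.1, 164.5]
force: [-2.5, 0.3, 8.5]
gripper_width: 0.5
gripper_force: 3.9
```

Call:
step_arm(
  plan=[0,0,0.3,0,0,0,0,0,0.3,0,0,0,0,0,0,0,0,0],
)

```text
time_s: 4.65
ee_pos: [459.8, 9.1, 97.2]
ee_rot: [180.0, 0.1, 164.6]
force: [-2.5, -0.6, 10.0]
gripper_width: 0.5
gripper_force: 4.7
```

Call:
step_arm(
  plan=[0,0,0.2,0,0,0,0,0,0,0,0,0],
)

```text
time_s: 4.82
ee_pos: [459.9, 9.1, 96.1]
ee_rot: [180.0, 0.1, 164.6]
force: [-2.7, 1.0, 14.3]
gripper_width: 0.7
gripper_force: 7.3
```

Force jumped past the spring's 10 N at tip z = 82 mm, so the pad is right down. Now a full rise.

Call:
step_arm(
  plan=[0,0,-0.8,0,0,0,0,0,-0.8,0,0,0,0,0,0,0,0,0,0,0,0,0,0,0],
)

```text
time_s: 5.15
ee_pos: [459.3, 9.0, 110.4]
ee_rot: [180.0, 0.1, 164.5]
force: [-0.2, 0.2, -0.4]
gripper_width: 0.3
gripper_force: 0.0
```

```bash
cat > pin.py <<'E'
from h import *
import sys
f=viewer.grab_frame('side')
for t in('pin_tip','pin_mouth','pad_top'): print(t,[(np.round(r['location'],1),round(r['score'],2)) for r in viewer.pinpoint(t,f)[:1]])
s=sensors.state();print(s['ee_pos'],s['force'])
cv2.imwrite('pics/%s.png'%sys.argv[1],cv2.resize(f['img'][180:250,250:340],(720,560),interpolation=2)[...,::-1])
E
python3 pin.py p1
```

```text
pin_tip []
pin_mouth []
pad_top [(array([297.5, 219.2]), 0.56)]
[458.60084018   9.01750211 109.4376296 ] [0.91074696 0.44302525 0.20750176]
```

View pics/p1.png

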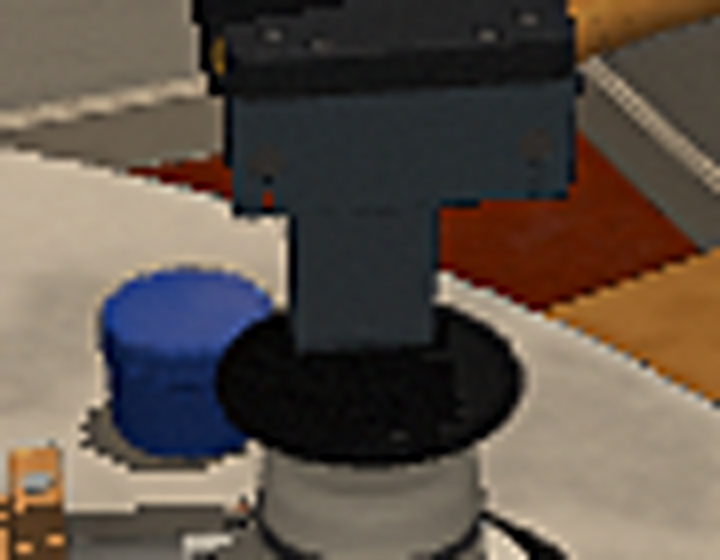

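The crop shows the fingertips at (365,345) above the middle of the pad, hiding the pin. I'll do the remaining strokes, then rise and check.

Call:
step_arm(
  plan=[0,0,0.8,0,0,0,0,0,0.5,0,0,0,0,0,0.3,0,0,0,0,0,0,0,0,0],
)

```text
time_s: 5.68
ee_pos: [459.8, 9.0, 96.0]
ee_rot: [180.0, 0.1, 164.5]
force: [-5.3, -1.0, 23.4]
gripper_width: 0.4
gripper_force: 11.4
```

Call:
step_arm(
  plan=[0,0,-0.8,0,0,0,0,0,-0.8,0,0,0,0,0,0,0,0,0,0,0,0,0,0,0],
)

```text
time_s: 6.02
ee_pos: [458.8, 9.0, 109.6]
ee_rot: [180.0, -0.0, 164.5]
force: [-0.4, -0.1, -0.8]
gripper_width: 0.2
gripper_force: 0.0
```

Call:
step_arm(
  plan=[0,0,0.8,0,0,0,0,0,0.5,0,0,0,0,0,0.3,0,0,0,0,0,0,0,0,0],
)

```text
time_s: 6.35
ee_pos: [459.7, 9.0, 96.0]
ee_rot: [180.0, 0.1, 164.5]
force: [-5.9, 0.1, 25.9]
gripper_width: 0.4
gripper_force: 13.3
```

Call:
step_arm(
  plan=[0,0,-0.8,0,0,0,0,0,-0.8,0,0,0,0,0,0,0,0,0,0,0,0,0,0,0],
)

```text
time_s: 6.68
ee_pos: [458.6, 9.0, 109.3]
ee_rot: [-180.0, -0.1, 164.5]
force: [-0.3, -1.1, 0.5]
gripper_width: 0.4
gripper_force: 0.0
```

Call:
step_arm(
  plan=[0,0,0.8,0,0,0,0,0,0.5,0,0,0,0,0,0.3,0,0,0,0,0,0,0,0,0],
)

```text
time_s: 7.02
ee_pos: [459.4, 9.0, 96.0]
ee_rot: [180.0, 0.1, 164.5]
force: [-6.8, -0.0, 28.7]
gripper_width: 0.2
gripper_force: 13.9
```

Call:
step_arm(
  plan=[0,0,-0.8,0,0,0,0,0,-0.8,0,0,0,0,0,0,0,0,0,0,0,0,0,0,0],
)

```text
time_s: 7.35
ee_pos: [458.6, 9.0, 109.2]
ee_rot: [-180.0, -0.1, 164.5]
force: [-0.6, 0.1, -0.3]
gripper_width: 0.3
gripper_force: 0.0
```

Call:
step_arm(
  plan=[0,0,0.8,0,0,0,0,0,0.5,0,0,0,0,0,0.2,0,0,0,0,0,0,0,0,0],
)

```text
time_s: 7.68
ee_pos: [459.4, 9.0, 96.0]
ee_rot: [180.0, 0.0, 164.5]
force: [-4.4, 0.2, 19.5]
gripper_width: 0.6
gripper_force: 10.0
```

Call:
step_arm(
  plan=[0,0,-0.8,0,0,0,0,0,-0.8,0,0,0,0,0,0,0,0,0,0,0,0,0,0,0],
)

```text
time_s: 8.02
ee_pos: [458.5, 9.0, 110.1]
ee_rot: [-180.0, -0.1, 164.5]
force: [-1.0, -0.2, -0.8]
gripper_width: 0.4
gripper_force: 0.0
```

Call:
step_arm(
  plan=[0,0,0.8,0,0,0,0,0,0.5,0,0,0,0,0,0.3,0,0,0,0,0,0,0,0,0],
)

```text
time_s: 8.35
ee_pos: [459.4, 9.0, 96.0]
ee_rot: [180.0, 0.0, 164.5]
force: [-4.6, 0.3, 20.8]
gripper_width: 0.3
gripper_force: 10.2
```

Call:
step_arm(
  plan=[0,0,-0.8,0,0,0,0,0,-0.8,0,0,0,0,0,0,0,0,0,0,0,0,0,0,0],
)

```text
time_s: 8.68
ee_pos: [458.4, 9.0, 110.1]
ee_rot: [-180.0, -0.1, 164.5]
force: [-0.3, -0.5, -0.5]
gripper_width: 0.4
gripper_force: 0.0
```

Call:
step_arm(
  plan=[0,0,-4,0,0,0,0,0,-4,0,0,0,0,0,-4,0,0,0,0,0,-2,0,0,0,0,0,0,0,0,0],
)

```text
time_s: 9.1
ee_pos: [461.3, 9.0, 254.6]
ee_rot: [179.9, 0.5, 164.5]
force: [0.9, 0.2, -0.7]
gripper_width: 0.3
gripper_force: 0.0
```

```bash
python3 pin.py p2
```

```text
pin_tip [(array([292.9, 202.6]), 0.4)]
pin_mouth [(array([287.5, 215.3]), 0.86)]
pad_top [(array([295.5, 220.8]), 0.83)]
[457.72362352   8.99865488 248.65784599] [-0.28999713 -0.25195172 -0.50569041]
```

View pics/p2.png

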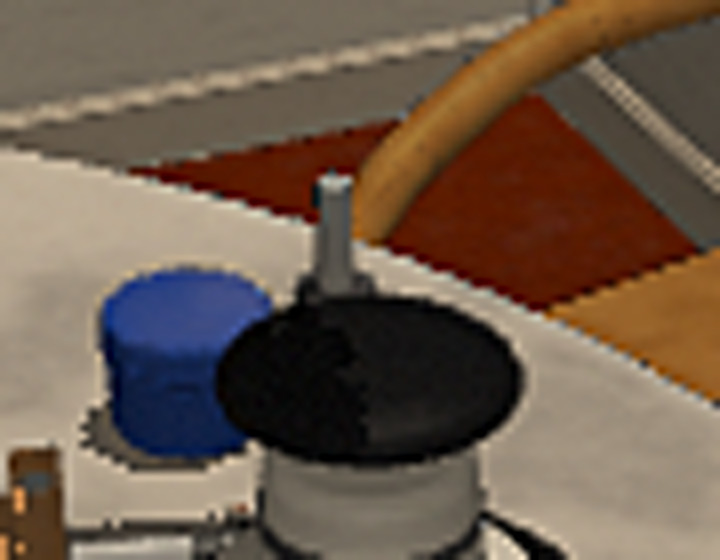

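The pin now stands well out, its top at crop (334,178), pixel (291.8, 202.3). The pot hasn't moved. I'll check the pin's height.

```bash
python3 - <<'E'
from h import *
from scipy.optimize import brentq
f=viewer.grab_frame('side');A=rot(f['attitude'])
def px(p):
    c=A.T@(np.array(p,float)-f['position']);return np.round([f['cx']+f['fx']*c[0]/c[2],f['cy']+f['fy']*c[1]/c[2]],1)
print('pad',px([458.5,9,92]))
for z in(68,84,89,95,101):print(z,px([476.5,81.5,z]))
E
```

```text
pad [294.3 223.2]
68 [289.4 215.7]
84 [289.3 209.2]
89 [289.3 207.2]
95 [289.2 204.7]
101 [289.2 202.2]
```

```bash
python3 -c "
from workcell import env
print(env.job_done())"
```

```text
the job is handed in; nothing more can be done
None
```

I pumped the vacuum holder with six full strokes and handed the job in: the pin reads about 101 mm in the side camera (fully out), the release button and pin weren't touched, and the arm ended clear above the pad.

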